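Peel the top test tray off the clinging stack and hold it over the counter's light window

TASK

The agar test trays have nested tight and cling to each other: peel off the top one only, lifting it by its clipped corner first while the opposite corner still rests on the stack, until it lets go, and then lift it clear. Carry it to the colony counter and finish while still holding it there: still, level, a few centimetres above the lit window, centred on it and with its long sides along the window's long sides. Leave the rest of the stack standing where it is, and do not disturb the dish, the beaker or the wash bottle.

Things in the scene. Friction and masses are not known exactly. Their poses are not given: they have to be found in the camera images.
- tray: Top tray: frosted white formed plastic, purple and straw agar spots, about 0.2 kg, 170 (its x) x 120 (its y) mm outside, rim 10 mm wide, 18 mm high, corner at -x,-y clipped at 45 degrees (30 mm off each side). Origin: centre of the 170 x 120 outline at the level of the rim's underside; z up. The sunk floor's top is 26 mm below the rim's top, its underside 12 mm below the rim's underside.
- clip (a point): Where to grip: middle of the clipped rim, on its top face; tray frame (-66.5, -41.5, 18) mm, turns with the tray. The clip is 42 mm long and faces the tray's (-1,-1,0). Grip across its 10 mm, one finger inside the tray and one outside, fingertips 10 to 15 mm below the rim's top (beyond 18 mm the outer one takes hold of the tray beneath); the rim bears a 60 N grip.
- far (a point): Rim corner diagonally across from the clip, on its top; tray frame (80, 55, 18) mm, turns with the tray. The rim's outermost underside point there is (85, 60, 0) mm in the tray frame: the point to turn the tray about when peeling.
- stack_top (a point): Centre of the seam between tray and stack, 66 mm above the stack's origin. The tray's floor plugs 12 mm into the stack with 2 mm of play; a springy lug near each full corner (none at the clip) holds it with about 2 N, biting after 1 mm of lift and gone by 8 mm. Pulled up flat, the tray can tip or drag the stack along; turned up about the far corner by about 0.15 rad it comes free lug by lug.
- stack: The three trays beneath, same shape, joined as one loose piece of 0.7 kg that stands on the bench, 66 mm high; origin: centre of the outline at bench level, z up. At the start the tray sits on it rim on rim, axes parallel, its origin 66 mm above this one
- counter: Colony counter, fixed: white housing 300 (x) x 250 (y) mm, top face 90 mm above the bench, origin at the centre of its underside. Keypad on the -x part of the top. At its +x, -y corner (137, -112 mm) a 14 mm post carries a magnifier at 184 to 205 mm above the bench, swung out to -y clear of the window
- window (a point): Centre of the lit pale-yellow window in the counter's top, 184 (x) x 134 (y) mm, 92 mm above the bench, axes as the counter's, long side along x
- dish: Bystander: round Petri dish with purple agar, 90 mm across, 14 mm high, origin at the centre of its underside
- beaker: Bystander: glass beaker 70 mm across, 95 mm high, with a marker and sticks standing in it up to 155 mm; origin at the centre of its underside
- wash: Bystander: white wash bottle with a red cap and spout, 70 mm across, 186 mm high; origin at the centre of its underside
Mind the look-alikes: they are no part of the job. Leave any orange or purple look-alike of the stack alone. What is shaped like the tray but orange or pink is not meant.

How it is judged (in metres and radians):
On the way, in this order (a step that is already met when the one before it is completed fails the run):
1. the clipped corner is raised more than 15 mm off the stack while the opposite corner still rests on it (less than 6 mm up) (z of clip in the frame of stack above 0.099 m and z of far in the frame of stack below 0.09 m), for 0.1 s.
2. the tray is wholly clear of the stack, every corner more than 15 mm above its seat (z of each of clip, far in the frame of stack above 0.099 m and contact force between tray and stack below 0.05 N), for 0.1 s.
At the end, for the whole second after the job is handed in: Held still by the fingers only: centre within 30 mm of the window's in plan, underside 10 to 100 mm above it, level within 8 degrees, long sides within 11 degrees of the window's. Stack upright within 25 mm of its start, the bystanders within 20 mm (contact force between tray and the fingers above 2 N and contact force between tray and counter below 0.05 N and contact force between tray and stack below 0.05 N and horizontal distance between tray and window below 0.03 m and z of tray in the frame of window between 0.022 and 0.112 m and angle between tray's own z axis and vertical below 0.14 rad and angle between the x axis of tray and the x axis of counter, either way round below 0.2 rad and linear speed of tray below 0.03 m/s and distance of stack from where it was at the start of the episode below 0.025 m and angle between stack's own z axis and vertical below 0.05 rad and distance of each of dish, beaker, wash from where it was at the start of the episode below 0.02 m); the arm keeps its last pose, push and grip.
It fails at once if the rest of the stack is lifted, tipped or shoved away (distance of stack from where it was at the start of the episode above 0.03 m or angle between stack's own z axis and vertical above 0.1 rad).
It fails at once if the tray is tipped steeper than 40 degrees (angle between tray's own z axis and vertical above 0.7 rad).
It fails at once if the dish, the beaker or the wash bottle is knocked about (distance of any of dish, beaker, wash from where it was at the start of the episode above 0.03 m).
It also fails if it takes over 45 s, if anything falls off the work surface, if the arm or the gripper's body presses on something with over 40 N, if the wrist force passes 120 N, or if a joint passes its speed limit or range.

ROBOT

A 6-joint arm with a two-finger parallel gripper is mounted at the origin on the work surface. World frame = base frame: x ahead of the robot, y to its left, z up, the work surface at z = 0. Lengths are in m, angles in degrees, forces in N, time in s.
With the tool pointing down it reaches from about 0.3 to 0.95 m from the base axis. Payload 3.1 kg.
Tool frame: the origin (TCP) lies at the very end of the fingers, on their centre line; the grasp point (between the pads) lies 19 mm behind it (ctrl.tcp_to_grasp is the distance from the TCP to the grasp point, in m); z points along the fingers, y is the line along which they close (so a half turn about z gives the same grasp; the last joint's range is limited). The gripper opens to 85 mm and grips with 20 to 120 N. Pads are 22 mm wide; open, the fingers measure 114 mm over their backs; the gripper's body (76 mm by 85 mm) begins 54 mm behind the grasp point. The pads swing forward as they close: fully open they stand 13 mm farther back than shut.
Start: joints at [72.84, 17.653, 93.61, -0, 68.738, -3.994], TCP at [0.142, 0.609, 0.231] pointing down, gripper open.
Joint ranges: [-175.34, 175.34], [-45.06, 112.39], [2.9, 150.54], [-68.45, 248.45], [3.09, 151.38], [-168.51, 168.51]. Speed limits (degrees/s): [159.86, 159.86, 180, 180, 180, 180].

INTERFACE

Orientations are given as a 3x3 rotation matrix whose columns are the frame's x, y, z axes.
In Python, from plant import ctrl, capture, job_done gives the robot as it stands.
- The arm moves only by the tool carry_out, never from a script. Its argument "motion" is one flat list of numbers, 7 for each row, row after row: the closure, from -1 (fully open) to 1 (shut), then the shift along the tool's x, y, z in normalised numbers (1 is 80 cm), then the turn, a rotation vector about the tool's x, y, z in fractions of the full range, 1 being 45 degrees. In form: [gripper, x, y, z, rx, ry, rz, gripper, x, y, z, rx, ry, rz, ...]. A call has exactly 8 rows; each row is the pose to reach, as a shift and turn from the pose commanded when the call began, along the tool's axes at that moment; what a row does not reach only later rows make up. A row lasts 1/8 s, in which the tool goes at most 62.5 mm and 10.7 degrees, less where a joint would pass 70% of its speed; a pose out of reach is approached as far as the arm can. A call with a gripper value outside its range is refused whole. The fingers move at their own pace and stop on an object; the grip force is fixed at half the most. Time passes only in rows, so rows that repeat a pose let the fingers close, or fill a call up. It gives the time, the measured TCP pose, the force, the opening and the grip force at its end, in the units of the state.
- ctrl.get_obs(): the state, without advancing time (a new reading comes with each control period).
- capture(name): name is "scene" or "top"; returns a dict with "pixels" (384x512x3 uint8, red, green, blue), "intrinsics" (3x3 intrinsics, pixels), "D" ([k1, k2, p1, p2, k3] as OpenCV has them; the pictures are not rectified), "extrinsics" (4x4, takes a point from world to camera coordinates). Camera axes: x right, y up, looking along -z (the intrinsics and any distortion apply to the point x, -y, -z); pixel columns grow to the right and rows downward; lengths in m; the calibration is good to about 2 mm. A picture is of the moment at which its call begins. There is no depth.
- job_done(): hands the job in; it is judged then, once.
The state is a dict: "time": time; "qpos": joint angles; "joint_vel": joint speeds; "effort": joint torques, N m; "position": TCP position; "tool_rot": TCP orientation; "force": force on the tool from outside, world axes, zero at the start; "ft_torque": the same for the moment, N m; "finger_gap": finger opening in m; "gripper_force": force on a finger pad.
Only numpy, scipy, OpenCV 4.12 (cv2) and the standard library are available. Lean on these libraries where they do the work, as an engineer would, in place of code of your own. Each camera call takes 0.05 s, during which the arm holds its last target. There are 200 camera calls.

## Working session

There is one attempt and no reset: what is moved stays moved. The work goes in short steps, Python scripts to look and compute and a tool call to move; the robot and the scene stay as the last step left them, time stands still between calls to the robot, and variables do not carry over. Pictures are saved under pics/ and viewed, at most 10 in all, crops included, and the job is handed in when it is done.

Besides the shell and the picture viewer there is one more tool, called after ">>>" as name(argument=value, ...) on one line, values as JSON. carry_out: Moves the arm, as the interface text tells. Its arguments: {"type":"object","properties":{"motion":{"type":"array","items":{"type":"number"}}},"required":["motion"]}

```bash
mkdir -p pics
cat > h.py <<'E'
import numpy as np, cv2
from plant import ctrl, capture, job_done
def snap(n,f):
    c=capture(n); cv2.imwrite(f'pics/{f}.png',c['pixels'][:,:,::-1]); np.savez(f'pics/{f}.npz',**{k:np.array(v) for k,v in c.items()}); return c
def load(f): return dict(np.load(f'pics/{f}.npz'))
def ray(c,uv):
    uv=np.array(uv,float).reshape(-1,1,2)
    p=cv2.undistortPoints(uv,c['intrinsics'],c['D']).reshape(-1,2)
    d=np.c_[p[:,0],-p[:,1],-np.ones(len(p))]
    E=c['extrinsics'];R=E[:3,:3];o=-R.T@E[:3,3]
    return o,d@R
def plane(c,uv,z):
    o,d=ray(c,uv); return o+d*((z-o[2])/d[:,2])[:,None]
def proj(c,P):
    E=c['extrinsics'];q=np.atleast_2d(P)@E[:3,:3].T+E[:3,3]
    q=q*[1,-1,-1]
    return cv2.projectPoints(q.reshape(-1,1,3),np.zeros(3),np.zeros(3),c['intrinsics'],c['D'])[0].reshape(-1,2)
def tri(c1,u1,c2,u2):
    out=[]
    for a,b in zip(np.reshape(u1,(-1,2)),np.reshape(u2,(-1,2))):
        A=np.zeros((3,3));B=np.zeros(3)
        for c,u in((c1,a),(c2,b)):
            o,d=ray(c,u);d=d[0]/np.linalg.norm(d[0]);M=np.eye(3)-np.outer(d,d);A+=M;B+=M@o
        out.append(np.linalg.solve(A,B))
    return np.array(out)
E
python3 -c "
from h import *
a=snap('scene','s0');b=snap('top','t0')
for c in(a,b):
  E=c['extrinsics'];print((-E[:3,:3].T@E[:3,3]).round(3),E[:3,:3].round(2).tolist(),c['intrinsics'][0,0],c['D'])
cv2.imwrite('pics/both.png',cv2.resize(np.hstack([a['pixels'],b['pixels']])[:,:,::-1],(800,300)))
print(ctrl.get_obs())
"
```

```text
[ 1.203 -0.456  1.345] [[0.72, 0.7, -0.01], [-0.56, 0.59, 0.58], [0.42, -0.41, 0.81]] 451.7273591152318 [-0.04068506  0.          0.          0.          0.        ]
[0.3   0.156 1.312] [[0.08, -1.0, -0.0], [0.98, 0.08, 0.2], [-0.2, -0.02, 0.98]] 348.66111613792907 [-0.09811966  0.          0.          0.          0.        ]
{'time': 0.1, 'qpos': array([ 7.28409323e+01,  1.76986360e+01,  9.36848442e+01, -2.07739767e-03,
        6.87374010e+01, -3.99087829e+00]), 'joint_vel': array([ 0.02215907, -0.02224036, -0.24949878,  0.0404254 , -0.04588791,
        0.04763911]), 'effort': array([-5.83150504e-04, -4.16409981e+01, -2.77641928e+01, -1.39419863e-04,
        4.11534769e-03, -1.13864212e-05]), 'position': array([0.14216309, 0.6078274 , 0.23014972]), 'tool_rot': array([[-9.73708503e-01,  2.27796845e-01, -5.90151408e-04],
       [ 2.27797581e-01,  9.73706402e-01, -2.02583396e-03],
       [ 1.13155620e-04, -2.10700681e-03, -9.99997774e-01]]), 'force': array([-0.85585225,  0.28851211,  0.33488163]), 'ft_torque': array([ 0.00077574, -0.02293929,  0.03295931]), 'gripper_force': 0.0, 'finger_gap': 0.08533556050693643}
```

View pics/s0.png

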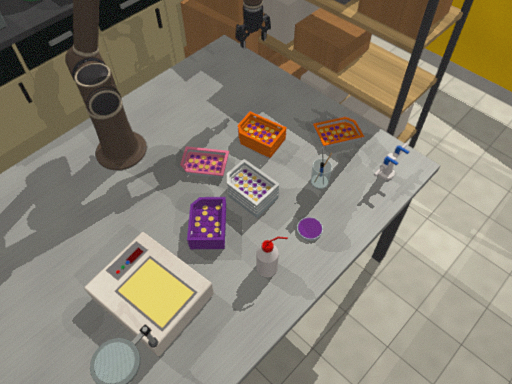

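View pics/t0.png

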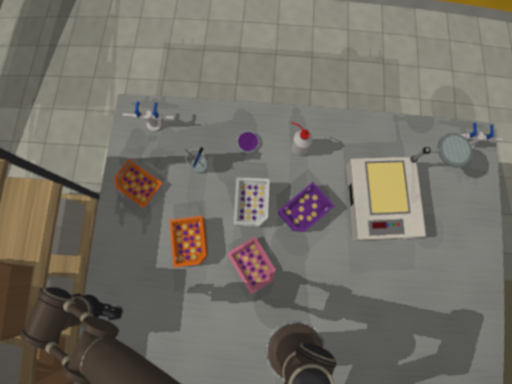

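Look-alikes (scene px): orange stack (262,133), orange tray (338,131), pink tray (205,162), purple stack (208,222) and white stack (252,187), which is at (252,202) in top. I choose the white one, and the close crop will check it. The counter window is at scene (156,293) and top (388,187).

```bash
python3 -c "
from h import *
a=load('s0')['pixels'][150:222,215:290];b=load('t0')['pixels'][170:235,222:282]
f=lambda i:cv2.resize(i,(400,400),interpolation=cv2.INTER_CUBIC)
cv2.imwrite('pics/crop.png',np.hstack([f(a),f(b)])[:,:,::-1])
"
```

```text
(no output)
```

View pics/crop.png

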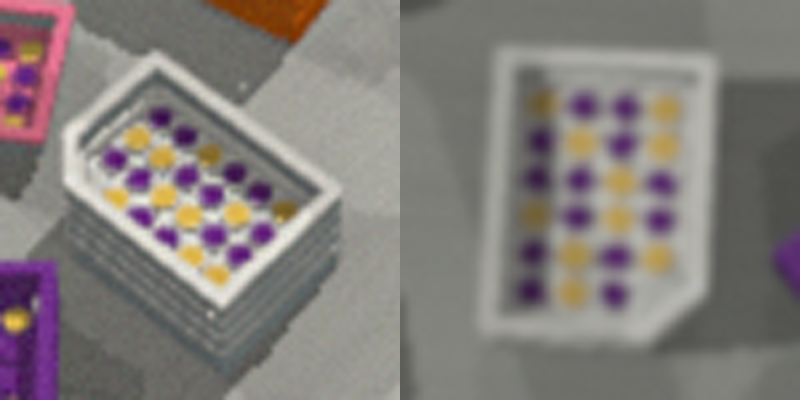

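The crop shows a white frosted tray with purple and straw spots on a white stack. Its clip is on the left in scene (~(227,179)) and at the lower right in top (~(324,222)), so this is the right one. The far corner is at scene ~(279,184) and top ~(237,178).

```bash
python3 -c "
from h import *
a=load('s0');b=load('t0')
sc=lambda l:np.array([[215+(x+.5)*.1875-.5,150+(y+.5)*.18-.5] for x,y in l])
tp=lambda l:np.array([[222+(x-400+.5)*.15-.5,170+(y+.5)*.1625-.5] for x,y in l])
# order: (-x+y),(+x+y),(+x-y),clip ends (-y side),( -x side)
S=sc([(155,52),(343,188),(222,305),(63,183),(64,130)])
# NB clip: -y side end is nearer camera
T=tp([(478,333),(494,45),(719,53),(710,290),(652,348)])
print('eyeball tri',tri(a,S,b,T).round(4).tolist())
for n,c,lo in(('s',a,(215,150,290,222)),('t',b,(222,170,282,235))):
  h=cv2.cvtColor(c['pixels'],cv2.COLOR_RGB2HSV);m=np.zeros(h.shape[:2],np.uint8)
  x0,y0,x1,y1=lo
  for th in(165,180):
    m[:]=0;m[y0:y1,x0:x1]=((h[...,2]>th)&(h[...,1]<50))[y0:y1,x0:x1]*255
    k=max(cv2.findContours(m,cv2.RETR_EXTERNAL,cv2.CHAIN_APPROX_NONE)[0],key=len)
    hull=cv2.convexHull(k);p=cv2.approxPolyDP(hull,1.8,True).reshape(-1,2)
    print(n,th,p.tolist())
print(S.round(1).tolist(),T.round(1).tolist())
W=[]
for c in(a,b):
  h=cv2.cvtColor(c['pixels'],cv2.COLOR_RGB2HSV)
  m=((h[...,0]>20)&(h[...,0]<35)&(h[...,1]>70)&(h[...,2]>170)).astype(np.uint8)*255
  m[:150]=0
  k=max(cv2.findContours(m,cv2.RETR_EXTERNAL,cv2.CHAIN_APPROX_NONE)[0],key=cv2.contourArea)
  p=cv2.approxPolyDP(cv2.convexHull(k),4,True).reshape(-1,2);print('win',p.tolist(),plane(c,p,.092).round(3).tolist());W.append(p)
from itertools import permutations
for sh in range(4):
  try:print(sh,tri(a,W[0],b,np.roll(W[1],sh,0)).round(3).tolist())
  except Exception as e:print(e)
for nm,u,v in(('dish',(309,229),(248,142)),('wash',(267,262),(301,142)),('beaker',(320,180),(198,160))):print(nm,plane(a,u,.03).round(3),plane(b,v,.03).round(3))
"
```

```text
eyeball tri [[0.4354, 0.2552, 0.0832], [0.6044, 0.2607, 0.0869], [0.6093, 0.14, 0.0904], [0.4697, 0.135, 0.0887], [0.4358, 0.165, 0.0838]]
s 165 [[289, 169], [289, 188], [257, 204], [227, 183], [227, 172], [244, 159], [280, 164]]
s 180 [[242, 160], [278, 183], [257, 204], [227, 182], [227, 173]]
t 165 [[267, 179], [266, 217], [258, 224], [249, 222], [244, 179]]
t 180 [[257, 223], [261, 220]]
[[243.7, 159.0], [278.9, 183.4], [256.2, 204.5], [226.4, 182.5], [226.6, 173.0]] [[233.3, 223.7], [235.7, 176.9], [269.4, 178.2], [268.1, 216.7], [259.4, 226.1]]
win [[149, 259], [193, 292], [162, 327], [118, 290]] [[0.512, -0.235, 0.092], [0.692, -0.212, 0.092], [0.708, -0.343, 0.092], [0.526, -0.364, 0.092]]
win [[401, 163], [407, 210], [373, 211], [368, 164]] [[0.705, -0.343, 0.092], [0.53, -0.364, 0.092], [0.517, -0.239, 0.092], [0.69, -0.218, 0.092]]
0 [[0.632, -0.265, 0.3], [0.605, -0.283, 0.089], [0.579, -0.326, -0.213], [0.625, -0.283, 0.188]]
1 [[0.621, -0.218, 0.24], [0.7, -0.266, 0.189], [0.599, -0.376, -0.062], [0.51, -0.314, 0.006]]
2 [[0.516, -0.236, 0.099], [0.691, -0.215, 0.095], [0.706, -0.343, 0.089], [0.529, -0.363, 0.096]]
3 [[0.536, -0.284, 0.193], [0.585, -0.233, -0.052], [0.698, -0.292, -0.0], [0.635, -0.331, 0.238]]
dish [[0.779 0.221 0.03 ]] [[0.762 0.231 0.03 ]]
wash [[0.761 0.033 0.03 ]] [[0.778 0.026 0.03 ]]
beaker [[0.675 0.407 0.03 ]] [[0.675 0.417 0.03 ]]
```

```bash
cat >> h.py <<'E'
from scipy.spatial.transform import Rotation as Ro
def rel(P,R):
    o=ctrl.get_obs();R0=o['tool_rot']
    return np.r_[R0.T@(np.array(P)-o['position'])*100, Ro.from_matrix(R0.T@R).as_rotvec(degrees=True)].round(2)
def rz(d): return Ro.from_euler('z',d,degrees=True).as_matrix()
def tool(yaw): # tool down, y axis at world angle yaw
    a=np.deg2rad(yaw);y=np.array([np.cos(a),np.sin(a),0]);z=np.array([0,0,-1.]);return np.c_[np.cross(y,z),y,z]
E
python3 -c "
from h import *
from scipy.optimize import least_squares
a=load('s0');b=load('t0')
S=[[243.7,159.0],[278.9,183.4],[256.2,204.5],[226.4,182.5],[226.6,173.0]];T=[[233.3,223.7],[235.7,176.9],[269.4,178.2],[268.1,216.7],[259.4,226.1]]
M=np.array([[-85,60],[85,60],[85,-60],[-55,-60],[-85,-30]])/1e3
t=tri(a,S,b,T)[:,:2]
for P in(plane(a,S,.084)[:,:2],plane(b,T,.084)[:,:2],t):
  r=least_squares(lambda v:(M@rz(v[2]*50)[:2,:2].T+v[:2]-P).ravel(),[.52,.2,0]);print(r.x*[1,1,50],np.abs(r.fun).max().round(4))
  v=r.x;print('clip',rz(v[2]*50)[:2,:2]@[-.0665,-.0415]+v[:2])
print('pink',plane(b,[[240,240],[252,265],[274,275]],.03).round(3))
print(rel([.457,.153,.17],tool(47.1)))
"
```

```text
[0.52110756 0.19991452 1.84899458] 0.0023
clip [0.4559812  0.15629047]
[0.52150426 0.19646028 2.18236681] 0.004
clip [0.45663282 0.15245804]
[0.52172087 0.197501   1.87703055] 0.0019
clip [0.45661586 0.1538451 ]
pink [[0.383 0.229 0.03 ]
 [0.297 0.178 0.03 ]
 [0.267 0.096 0.03 ]]
[-4.102e+01 -3.710e+01  6.090e+00 -1.200e-01  2.000e-02  2.973e+01]
```

Units first: shifts go in shares of 80 cm and turns go in shares of 45 degrees. So -41 cm / 80 = -0.5125, -37.1 cm / 80 = -0.4638, 29.8 degrees / 45 = 0.6622.

>>> carry_out(motion=[0.2,-0.0638,-0.0575,0.0088,0,0,0.0822,0.2,-0.1275,-0.115,0.0188,0,0,0.1644,0.2,-0.1913,-0.1725,0.0275,0,0,0.2467,0.2,-0.2563,-0.2313,0.0375,0,0,0.3311,0.2,-0.32,-0.2888,0.0475,0,0,0.4133,0.2,-0.385,-0.3475,0.0563,0,0,0.4956,0.2,-0.45,-0.4063,0.065,0,0,0.5778,0.2,-0.5125,-0.4638,0.0763,-0.0022,0,0.6622])

```text
time: 1.1
position: [0.4263, 0.1983, 0.1768]
tool_rot: [[-0.73, 0.683, 0.001], [0.683, 0.73, 0.002], [0.0, 0.002, -1.0]]
force: [0.3, -0.1, 0.7]
finger_gap: 0.0346
gripper_force: 0.0
```

```bash
python3 -c "
from h import *
o=ctrl.get_obs();print(o['position'],o['finger_gap'],o['time'],o['force'])
print(rel([.4565,.154,.100],tool(47.1)))
a=snap('scene','s1');b=snap('top','t1')
f=lambda i:cv2.resize(i,(400,400),interpolation=cv2.INTER_CUBIC)
cv2.imwrite('pics/c1.png',np.hstack([f(a['pixels'][130:222,200:290]),f(b['pixels'][170:260,222:312])])[:,:,::-1])
"
```

```text
[0.42627047 0.19828517 0.17675659] 0.03457403024981045 1.1 [ 0.3396686  -0.07978972  0.71756   ]
[-5.24 -1.19  7.67  0.13 -0.02 -0.19]
```

View pics/c1.png

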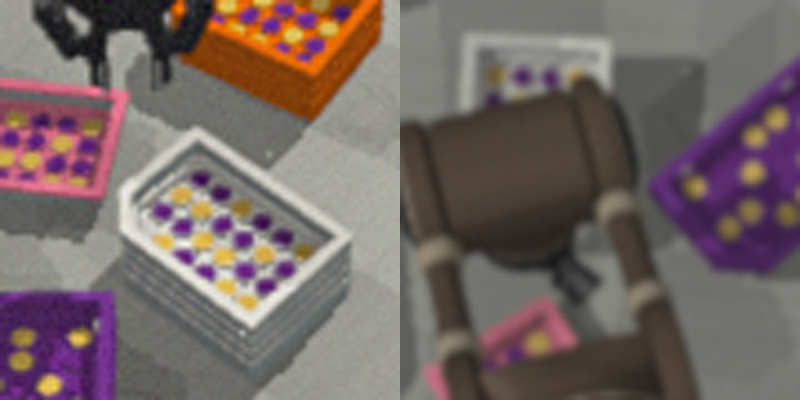

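The scene crop shows the gripper about 5 cm short of the clip, with the fingertips at ~(229,148) and the clip at ~(229,178). Nothing has been touched, so I move on to a hover above the clip.

To row units: 7.7 cm / 80 = 0.0963, 7 cm / 80 = 0.0875, -0.2 degrees / 45 = -0.0044.

>>> carry_out(motion=[0.2,-0.0225,-0.005,0.0188,0,0,0,0.2,-0.045,-0.01,0.0375,0,0,0,0.2,-0.065,-0.015,0.0563,0.0022,0,-0.0044,0.2,-0.065,-0.015,0.075,0.0022,0,-0.0044,0.2,-0.065,-0.015,0.0875,0.0022,0,-0.0044,0.2,-0.065,-0.015,0.0963,0.0022,0,-0.0044,0.2,-0.065,-0.015,0.0963,0.0022,0,-0.0044,0.2,-0.065,-0.015,0.0963,0.0022,0,-0.0044])

```text
time: 2.2
position: [0.4557, 0.1563, 0.1003]
tool_rot: [[-0.734, 0.679, 0.001], [0.679, 0.734, 0.0], [-0.0, 0.001, -1.0]]
force: [0.2, 0.4, -0.0]
finger_gap: 0.0342
gripper_force: 0.0
```

```bash
python3 -c "
from h import *
o=ctrl.get_obs();print(o['position'],o['finger_gap'],o['time'],o['force'])
print(rel([.4565,.154,.071],tool(47.1)))
a=snap('scene','s2')
cv2.imwrite('pics/c2.png',cv2.resize(a['pixels'][140:210,205:290],(728,600),interpolation=cv2.INTER_CUBIC)[:,:,::-1])
R=tool(47.1)
print(proj(a,[o['position'],[.4565,.154,.084],o['position']+.017*o['tool_rot'][:,1],o['position']-.017*o['tool_rot'][:,1]]).round(1))
"
```

```text
[0.45573913 0.15630976 0.10030523] 0.03423515711662234 2.2 [ 0.2435196   0.38730321 -0.02687842]
[-0.21 -0.12  2.93  0.04  0.    0.16]
[[227.4 174.9]
 [227.4 178.2]
 [232.3 174.6]
 [222.5 175.1]]
```

View pics/c2.png

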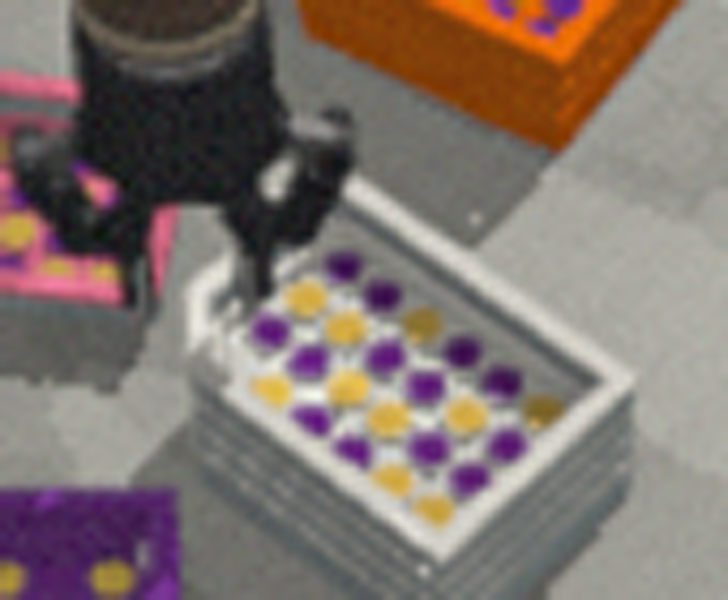

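The fingers straddle the clip rim, the outer tip at ~(221,175) and the inner tip at ~(235,174). The rim is at ~(229,176), roughly midway. I descend so the tips sit 13 mm below the rim top, then close.

To row units: 2.9 cm / 80 = 0.0363, 2 cm / 80 = 0.025, 0.2 degrees / 45 = 0.0044.

>>> carry_out(motion=[0.2,-0.0025,-0.0013,0.0125,0,0,0.0044,0.2,-0.0025,-0.0013,0.025,0,0,0.0044,0.2,-0.0025,-0.0013,0.0363,0,0,0.0044,0.2,-0.0025,-0.0013,0.0363,0,0,0.0044,0.7,-0.0025,-0.0013,0.0363,0,0,0.0044,1,-0.0025,-0.0013,0.0363,0,0,0.0044,1,-0.0025,-0.0013,0.0363,0,0,0.0044,1,-0.0025,-0.0013,0.0363,0,0,0.0044])

```text
time: 3.25
position: [0.4566, 0.1539, 0.0712]
tool_rot: [[-0.732, 0.682, 0.001], [0.682, 0.732, 0.0], [-0.0, 0.001, -1.0]]
force: [-0.0, 0.2, 0.2]
finger_gap: 0.0082
gripper_force: 60.4
```

```bash
cat > peel.py <<'E'
from h import *
o=ctrl.get_obs();print(o['position'],o['finger_gap'],o['time'],o['force'],o['gripper_force'])
c=np.array([.5215,.1978,.066]);Y=rz(2.0)
far=c+Y@[.085,.060,0]
d=Y@np.array([.1515,.1015,0]);d/=np.linalg.norm(d)   # clip->far
ax=np.cross([0,0,1],d)   # + rotation tips d down; we want clip side up
P,R=o['position'],o['tool_rot']
for th in np.deg2rad([1,2,3,4.5,6,7.5,9,10.5,12]):
    for s in(1,):
        Q=Ro.from_rotvec(ax*th*s).as_matrix()
        p=far+Q@(P-far); print(round(np.rad2deg(th),1),p.round(4),rel(p,Q@R))
E
python3 peel.py
```

```text
[0.45661919 0.15392566 0.07123284] 0.008173743615466753 3.25 [-0.04614583  0.23691049  0.19946378] 60.44121980667114
1.0 [0.4567 0.154  0.0744] [-0.    0.01 -0.32  0.98  0.19  0.  ]
2.0 [0.4569 0.1541 0.0776] [-0.01  0.03 -0.64  1.96  0.39  0.  ]
3.0 [0.457  0.1542 0.0808] [-0.01  0.05 -0.95  2.94  0.58  0.  ]
4.5 [0.4574 0.1545 0.0855] [-0.02  0.1  -1.43  4.41  0.87  0.  ]
6.0 [0.4579 0.1548 0.0903] [-0.03  0.15 -1.9   5.89  1.17  0.  ]
7.5 [0.4584 0.1552 0.095 ] [-0.04  0.22 -2.37  7.36  1.46  0.  ]
9.0 [0.4591 0.1557 0.0997] [-0.06  0.3  -2.85  8.83  1.75  0.  ]
10.5 [0.4599 0.1563 0.1044] [-0.08  0.4  -3.31 10.3   2.04  0.  ]
12.0 [0.4607 0.1569 0.109 ] [-0.1   0.5  -3.78 11.77  2.33  0.  ]
```

To row units: -2.85 cm / 80 = -0.0356, -1.9 cm / 80 = -0.0238, 1.75 degrees / 45 = 0.0389.

>>> carry_out(motion=[1,0,0,-0.0038,0.0222,0.0044,0,1,0,0,-0.0075,0.0444,0.0089,0,1,0,0.0006,-0.0119,0.0644,0.0133,0,1,0,0.0013,-0.0175,0.0978,0.02,0,1,0,0.0019,-0.0238,0.1311,0.0267,0,1,0,0.0025,-0.03,0.1644,0.0333,0,1,-0.0013,0.0038,-0.0356,0.1956,0.0389,0,1,-0.0013,0.0038,-0.0356,0.1956,0.0389,0])

```text
time: 4.25
position: [0.4594, 0.1554, 0.0997]
tool_rot: [[-0.73, 0.672, -0.127], [0.683, 0.725, -0.092], [0.031, -0.154, -0.988]]
force: [-0.2, -2.0, -1.4]
finger_gap: 0.0082
gripper_force: 60.3
```

```bash
python3 -c "
from h import *
o=ctrl.get_obs();print(o['position'],o['finger_gap'],o['time'],o['force'],o['gripper_force'])
a=snap('scene','s3')
cv2.imwrite('pics/c3.png',cv2.resize(a['pixels'][130:215,205:305],(700,595),interpolation=cv2.INTER_CUBIC)[:,:,::-1])
"
```

```text
[0.45936581 0.15538996 0.09965004] 0.008244665459834726 4.25 [-0.22147016 -2.0490586  -1.35113878] 60.290477871894836
```

View pics/c3.png

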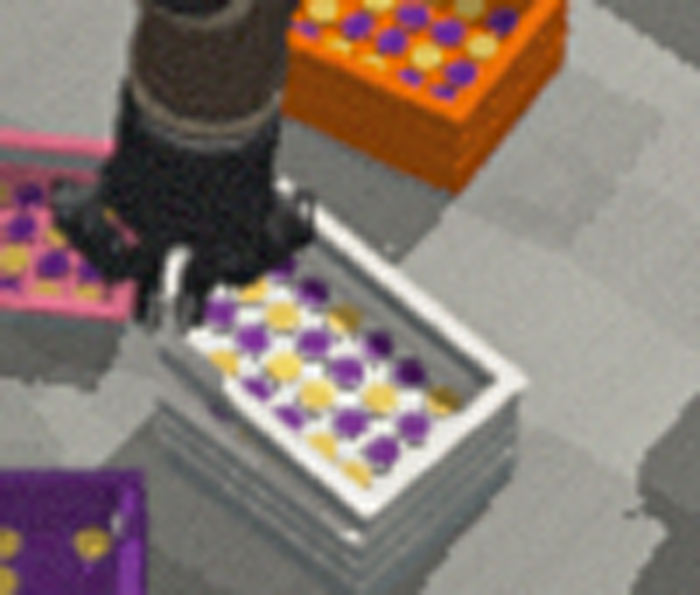

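The picture shows the clip corner up, with a dark gap at ~(232,183), and the far corner still seated at ~(279,184). The stack has not moved. Next is a few degrees more, then a straight lift.

```bash
cat > lift.py <<'E'
from h import *
o=ctrl.get_obs();P,R=o['position'],o['tool_rot']
c=np.array([.5215,.1978,.066]);Y=rz(2.0);far=c+Y@[.085,.060,0]
d=Y@np.array([.1515,.1015,0]);d/=np.linalg.norm(d);ax=np.cross([0,0,1],d)
for th in(1.5,3):
    Q=Ro.from_rotvec(ax*np.deg2rad(th)).as_matrix();p=far+Q@(P-far);print(rel(p,Q@R))
for h in(.005,.01,.02,.04,.06,.08): print(h,rel(p+[0,0,h],Q@R))
E
python3 lift.py
```

```text
[-0.    0.02 -0.48  1.47  0.29  0.  ]
[-0.01  0.05 -0.95  2.94  0.58  0.  ]
0.005 [ 0.01 -0.03 -1.45  2.94  0.58  0.  ]
0.01 [ 0.02 -0.1  -1.94  2.94  0.58  0.  ]
0.02 [ 0.05 -0.26 -2.93  2.94  0.58  0.  ]
0.04 [ 0.11 -0.56 -4.9   2.94  0.58  0.  ]
0.06 [ 0.17 -0.87 -6.88  2.94  0.58  0.  ]
0.08 [ 0.23 -1.17 -8.86  2.94  0.58  0.  ]
```

To row units: -8.9 cm / 80 = -0.1113, -4.9 cm / 80 = -0.0613, 1.5 degrees / 45 = 0.0333.

>>> carry_out(motion=[1,0,0,-0.0063,0.0333,0.0067,0,1,0,0.0006,-0.0119,0.0644,0.0133,0,1,0,0,-0.0181,0.0644,0.0133,0,1,0,-0.0013,-0.0244,0.0644,0.0133,0,1,0.0006,-0.0031,-0.0363,0.0644,0.0133,0,1,0.0013,-0.0069,-0.0613,0.0644,0.0133,0,1,0.0019,-0.0106,-0.0863,0.0644,0.0133,0,1,0.0031,-0.0144,-0.1113,0.0644,0.0133,0])

```text
time: 5.3
position: [0.4606, 0.1568, 0.1903]
tool_rot: [[-0.728, 0.664, -0.168], [0.684, 0.719, -0.12], [0.041, -0.202, -0.978]]
force: [0.3, -1.3, -2.1]
finger_gap: 0.0079
gripper_force: 60.1
```

```bash
python3 -c "
from h import *
o=ctrl.get_obs();print(o['position'],o['finger_gap'],o['time'],o['force'],o['gripper_force'])
a=snap('scene','s4')
cv2.imwrite('pics/c4.png',cv2.resize(a['pixels'][110:215,205:305],(571,600),interpolation=cv2.INTER_CUBIC)[:,:,::-1])
# transform tray-in-tool from grasp (z .0712 at rim 84)
P0=np.array([.4566,.1539,.0712]);R0=tool(47.0);c=np.array([.5215,.1978,.066]);Y=rz(2.)
tp=R0.T@(c-P0);tR=R0.T@Y
np.savez('grasp.npz',tp=tp,tR=tR)
print('tray est',o['position']+o['tool_rot']@tp)
W=np.array([.6105,-.289,.092+.06]);YW=rz(6.6);RT=YW@tR.T
goal=W-RT@tp;print('goal tcp',goal)
print('level high',rel([o['position'][0],o['position'][1],.30],RT))
g=goal.copy();g[2]=.28;print('over',rel(g,RT))
"
```

```text
[0.46059489 0.15684836 0.19030372] 0.007890734045353478 5.3 [ 0.30664903 -1.29038879 -2.10891471] 60.11468052864075
tray est [0.52322469 0.19918142 0.16905096]
goal tcp [ 0.54932978 -0.3379635   0.1572    ]
level high [  0.5   -2.28 -10.43 -11.34  -2.68  -4.55]
over [-39.88 -31.6   -4.04 -11.34  -2.68  -4.55]
```

View pics/c4.png

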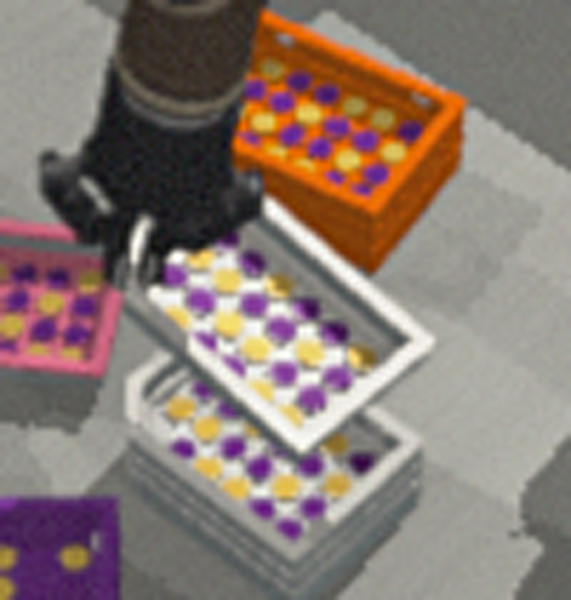

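The tray hangs free and its far corner is clear of the stack. The stack is still in place, with its corner at ~(228,178). I level the tray, raise it and carry it across.

To row units: -17 cm / 80 = -0.2125, -10.4 cm / 80 = -0.13, -2.9 degrees / 45 = -0.0644.

>>> carry_out(motion=[1,0.0025,-0.01,-0.0438,-0.0644,-0.0156,-0.0267,1,0.0038,-0.0188,-0.0875,-0.1267,-0.0311,-0.0533,1,0.0063,-0.0288,-0.13,-0.1911,-0.0444,-0.0778,1,-0.0188,-0.0463,-0.1263,-0.2511,-0.06,-0.1022,1,-0.0625,-0.0788,-0.12,-0.2511,-0.06,-0.1022,1,-0.1125,-0.115,-0.1125,-0.2511,-0.06,-0.1022,1,-0.1625,-0.1513,-0.105,-0.2511,-0.06,-0.1022,1,-0.2125,-0.1875,-0.0975,-0.2511,-0.06,-0.1022])

```text
time: 6.35
position: [0.4977, -0.0595, 0.2888]
tool_rot: [[-0.784, 0.62, -0.005], [0.62, 0.784, -0.002], [0.003, -0.005, -1.0]]
force: [1.0, -0.1, -2.6]
finger_gap: 0.008
gripper_force: 60.1
```

```bash
cat > go.py <<'E'
from h import *
o=ctrl.get_obs();print(o['position'],o['finger_gap'],o['time'],o['force'],o['gripper_force'])
g=np.load('grasp.npz');RT=rz(6.6)@g['tR'].T;goal=np.array([.6105,-.289,.152])-RT@g['tp']
print('over',rel([*goal[:2],.26],RT),'goal',rel(goal,RT))
E
python3 go.py
```

```text
[ 0.49768499 -0.05947805  0.28881993] 0.008012129729727736 6.35 [ 1.02798675 -0.13396824 -2.5739077 ] 60.09571552276611
over [-21.33 -18.62   2.92  -0.29  -0.15   0.06] goal [-21.36 -18.57  13.2   -0.29  -0.15   0.06]
```

To row units: -21.3 cm / 80 = -0.2663, -20.5 cm / 80 = -0.2563, -0.3 degrees / 45 = -0.0067.

>>> carry_out(motion=[1,-0.05,-0.0438,0.0063,0,0,0,1,-0.1,-0.0875,0.0125,0,0,0,1,-0.15,-0.1313,0.0188,0,0,0,1,-0.1938,-0.17,0.025,0,0,0,1,-0.2313,-0.2025,0.0313,0,0,0,1,-0.2563,-0.225,0.0375,-0.0044,0,0,1,-0.2663,-0.2325,0.0375,-0.0067,0,0,1,-0.2663,-0.2325,0.0375,-0.0067,0,0])

```text
time: 7.35
position: [0.5494, -0.3357, 0.2592]
tool_rot: [[-0.784, 0.621, -0.002], [0.621, 0.784, 0.003], [0.004, 0.001, -1.0]]
force: [0.2, -0.2, -1.6]
finger_gap: 0.0082
gripper_force: 60.1
```

```bash
python3 go.py; python3 -c "
from h import *
a=snap('scene','s5');b=snap('top','t5')
f=lambda i:cv2.resize(i,(400,400),interpolation=cv2.INTER_CUBIC)
cv2.imwrite('pics/c5.png',np.hstack([f(a['pixels'][210:350,80:220]),f(b['pixels'][130:260,330:460])])[:,:,::-1])"
```

```text
[ 0.54943103 -0.33574297  0.25918279] 0.008161987828948244 7.35 [ 0.18107051 -0.19304587 -1.55333728] 60.11691212654114
over [-0.13 -0.18 -0.08  0.03 -0.2   0.03] goal [-0.17 -0.19 10.2   0.03 -0.2   0.03]
```

View pics/c5.png

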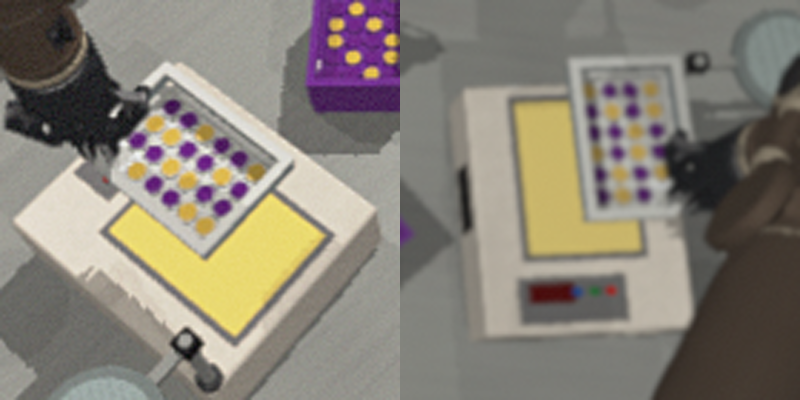

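The tray is held level about 10 cm above its final height, at scene crop centre ~(149,265), which agrees with being over the window. The post at top ~(427,150) stays outside the tray's footprint. I lower it now.

To row units: 10.2 cm / 80 = 0.1275, 9.7 cm / 80 = 0.1213, -0.2 degrees / 45 = -0.0044.

>>> carry_out(motion=[1,-0.0013,-0.0013,0.0188,0,0,0,1,-0.0025,-0.0025,0.0375,0,-0.0044,0,1,-0.0025,-0.0025,0.0625,0,-0.0044,0,1,-0.0025,-0.0025,0.0875,0,-0.0044,0,1,-0.0025,-0.0025,0.1063,0,-0.0044,0,1,-0.0025,-0.0025,0.1213,0,-0.0044,0,1,-0.0025,-0.0025,0.1275,0,-0.0044,0,1,-0.0025,-0.0025,0.1275,0,-0.0044,0])

```text
time: 8.45
position: [0.5496, -0.3388, 0.1571]
tool_rot: [[-0.784, 0.621, 0.001], [0.621, 0.784, -0.0], [-0.001, 0.0, -1.0]]
force: [0.5, 0.4, -1.6]
finger_gap: 0.0082
gripper_force: 60.1
```

```bash
python3 go.py; python3 -c "
from h import *
a=snap('scene','s6');b=snap('top','t6')
f=lambda i:cv2.resize(i,(400,400),interpolation=cv2.INTER_CUBIC)
cv2.imwrite('pics/c6.png',np.hstack([f(a['pixels'][210:350,80:220]),f(b['pixels'][130:260,330:460])])[:,:,::-1])
c=np.array([.6105,-.289,.17]);M=np.array([[-85,60],[85,60],[85,-60],[-55,-60],[-85,-30]])/1e3
C=c+np.c_[M,np.zeros(5)]@rz(6.6).T
print(((proj(a,C)-[80,210])*400/140).round(0).tolist(),((proj(b,C)-[330,130])*400/130+[400,0]).round(0).tolist())"
```

```text
[ 0.54963016 -0.33879219  0.15713094] 0.008181529557927851 8.45 [ 0.45691606  0.37155301 -1.62993558] 60.10360300540924
over [  0.07   0.05 -10.29   0.     0.04   0.04] goal [ 0.07  0.05 -0.01  0.    0.04  0.04]
[[183.0, 112.0], [305.0, 205.0], [219.0, 299.0], [118.0, 215.0], [119.0, 176.0]] [[556.0, 237.0], [539.0, 87.0], [642.0, 84.0], [658.0, 205.0], [635.0, 233.0]]
```

View pics/c6.png

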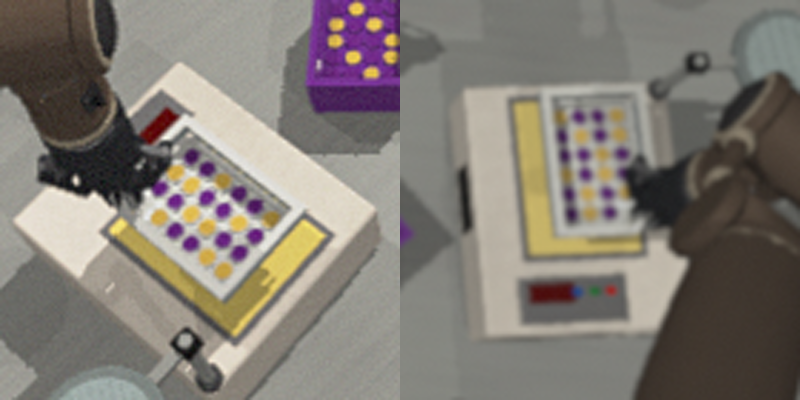

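The rim corners match the prediction: the right corner is at (305,212) against (305,205), and the bottom corner at (222,302) against (219,299). The tray is centred and aligned. One hold to settle, then I hand it in.

>>> carry_out(motion=[1,0,0,0,0,0,0,1,0,0,0,0,0,0,1,0,0,0,0,0,0,1,0,0,0,0,0,0,1,0,0,0,0,0,0,1,0,0,0,0,0,0,1,0,0,0,0,0,0,1,0,0,0,0,0,0])

```text
time: 9.55
position: [0.5496, -0.3387, 0.1572]
tool_rot: [[-0.784, 0.621, 0.001], [0.621, 0.784, -0.0], [-0.001, 0.0, -1.0]]
force: [-0.1, -0.7, -2.0]
finger_gap: 0.0082
gripper_force: 60.1
```

```bash
python3 -c "
from h import *
print(job_done())"
```

```text
the job is handed in; nothing more can be done
None
```

The top tray was peeled off by its clipped corner and is held level and still, about 6 cm above the lit window and centred and aligned with it; the job was handed in at 9.55 s, and no verdict came back.

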